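# Level a rocking shaker and set its speed

### The arm

A 6-joint arm with a two-finger parallel gripper is mounted at the origin on the work surface. World frame = base frame: x ahead of the robot, y to its left, z up, the work surface at z = 0. Lengths are in mm, angles in rad, forces in N, time in s.
With the tool pointing down it reaches from about 325 to 850 mm from the base axis. Payload 15.5 kg.
Tool frame: the origin (TCP) lies midway between the tips of the shut fingers; the grasp point (between the pads) lies manip.pinch_z behind it (manip.pinch_z is the distance from the TCP to the grasp point, in mm); z points along the fingers, y is the line along which they close (so a half turn about z gives the same grasp; the last joint's range is limited). The gripper opens to 91 mm and grips with 3 to 60 N. Pads are 32 mm wide; open, the fingers measure 118 mm over their backs; the gripper's body (76 mm by 178 mm) begins 60 mm behind the grasp point.
Start: joints at [1.159, 0.494, 1.345, -0, 1.302, -0.096], TCP at [194.7, 593.901, 213.915] pointing down, gripper open.
Joint ranges: [-2.91, 2.91], [-0.82, 2.16], [0.22, 2.67], [-1.22, 4.37], [0.12, 2.79], [-3.08, 3.08]. Speed limits (rad/s): [1.89, 1.89, 2.57, 3.01, 3.01, 3.01].

### API

Orientations are given as [roll, pitch, yaw] about the fixed x, y, z axes, in that order (R = Rz(yaw) Ry(pitch) Rx(roll)).
In Python, from bench import telemetry, viewer, order, boxes_of, manip gives the robot as it stands.
- The arm moves only by the shell command python3 -m crank 'ROWS' [OPENING] [FORCE]. ROWS is text: rows parted by semicolons, each of 4 numbers parted by spaces: the shift along the tool's x, y, z in m, then the turn about the tool's z in degrees. A call has 1 to 12 rows; each row shifts and turns the commanded pose from where the row before left it, along the tool's axes as they then stand; what a row does not reach is not made up. A row lasts 1/10 s, in which the tool goes at most 50 mm and 8.59 degrees, less where a joint would pass 70% of its speed; a pose out of reach is approached as far as the arm can. A call with a gripper value outside its range is refused whole. OPENING is the closure, from 0 (fully open) to 1 (shut), set as the call begins (- or left out, the last holds). The fingers move at their own pace and stop on an object; FORCE is the grip in N (left out, the last holds). Time passes only in rows, so rows that do not move let the fingers close. It gives the time, the measured TCP pose, the force, the opening and the grip force at its end, in the units of the state.
- telemetry.state(): the state, without advancing time (a new reading comes with each control period).
- viewer.get_image(name): name is "side" or "top"; returns (picture, depth): 400x640x3 uint8, red, green, blue; 400x640 float32, mm along the optical axis (not along the pixel's ray), 0 where there is no reading.
- viewer.camera_model(name): a dict with "vfov" (degrees; the focal length in pixels is half the picture's height over the tangent of half this angle, whatever the lens; pixels are square), "cx", "cy" (the principal point, pixels), "origin" and "rotation" of the camera in the world. Camera axes: x right, y up, looking along -z (the intrinsics and any distortion apply to the point x, -y, -z); pixel columns grow to the right and rows downward; lengths in mm; the calibration is good to about 2 mm. A picture is of the moment at which its call begins. camera_model takes no time and is no camera call.
- order.hand_in(): hands the job in; it is judged then, once.
Trained networks look in the newest picture that a camera, given by its name, has taken for a name from the list of things; names that differ only in an ending like _2 or _b are one class to them, and where a whole thing is asked for, a point or a joint stands for the part that bears it (a point fixed in the world has none). Each returns a list of dicts, best first, with "confidence" (0 to 1); they miss things now and then, are a little off and sometimes report something else, mostly with a low value. They report only what shows in the picture. A call takes as long as a camera call.
- boxes_of(name, camera): "box" ([left, top, right, bottom] in pixels, round what is visible of it).
The state is a dict: "time_s": time; "qpos": joint angles; "qvel": joint speeds; "effort": joint torques, N m; "tool_pos": TCP position; "tcp_rot": TCP orientation; "force": force on the tool from outside, world axes, zero at the start; "ft_torque": the same for the moment, N m; "opening": opening from 0.0 (shut) to 1.0 (fully open); "grasp_force": force on a finger pad.
Only numpy, scipy, OpenCV 4.12 (cv2) and the standard library are available. Lean on these libraries where they do the work, as an engineer would, in place of code of your own. Each camera call takes 0.05 s, during which the arm holds its last target. There are 200 camera calls.

### The job

The orbital shaker leans towards its control side and does not stand firmly, because both levelling screws there are wound too short. Turn the two winged screws until all four feet carry weight and the shaker stands level; only then turn the speed selector on its sloping panel to the second click after off. Leave the shaker where it stands, and do not shift or knock over the flask on it or the things around it.

Things in the scene. Friction and masses are not known exactly. Their poses are not given: they have to be found in the camera images.
- shaker: white loose orbital shaker, 3 kg, its control side turned to the robot's right. Origin: between the four feet at sole height; x from the control side to its back, y towards the robot, z up. Sole centres (radius 18 mm): fixed feet (115, +-115), screw feet (-105, +-108) mm. Sloping panel 80 x 118 mm between the screws, centre (-97.5, 0, 61) mm. Platform 98 mm up, rims 106 mm, from x = -42 mm back
- screw_near (a joint): levelling screw nearer the robot, rad; grows clockwise seen from above, which pushes its foot down, 24 mm per turn. At 0 its foot is level with the fixed feet and the wing lies along the shaker's x. Starts between -1.45 and -0.75 (foot too short). Friction 0.12 N m; stays where it is left
- screw_far (a joint): levelling screw farther from the robot, same as the near one
- screw_near_grip (a point): grip point of the near screw: on its axis, 70 mm above its sole. The screw's black wing is a bar 62 mm long, 14 mm thick and 30 mm high, whose top is 12 mm above and whose underside is 18 mm below this point; under it a round hub. The point's x axis runs along the wing, z along the screw's axis (up). The lug below is 34 mm high
- screw_far_grip (a point): grip point of the far screw, same as the near one
- selector (a joint): speed selector, rad; grows clockwise seen facing the panel. Four sprung detents 40 degrees apart, a black dot on the panel for each: 0 = off (pointer straight up the slope), 0.698 first click, 1.396 second, 2.094 third. Starts at off or at the first click; let go in between it springs into the detent near it; takes about 0.1 N m
- selector_grip (a point): selector's grip point: on its axis, 24 mm out from the panel. Black disc of radius 29 mm, 7 mm thick, with a bar 60 mm long, 14 mm thick, standing 5 to 35 mm out from the panel; white line at the pointer end. Its z axis is the knob's axis, out of the panel (leans 35 deg from vertical away from the shaker's back); x along the bar to the pointer end
- flask: glass conical flask, 76 mm wide, 96 mm high, standing loose on the rear of the shaker's platform. Origin: centre of its underside
- bottle: bottle with a red cap, 76 mm wide, 170 mm high, on the bench behind the shaker's back. Origin: centre of its underside
- tip_box: pipette-tip box 80 x 120 x 62 mm on the bench, beyond the pipette. Origin: centre of its underside
- tube_rack: black tube rack 90 x 140 mm, 47 mm high, on the bench behind the shaker's back. Origin: centre of its underside
- beaker: clear beaker, 70 mm wide, 75 mm high, on the bench off the far screw. Origin: centre of its underside
- pipette: grey hand pipette 240 mm long, 22 mm high, lying on the bench along the shaker's control side. Origin: on the bench, near its middle, x along it
- rear_near: fixed foot at the shaker's back, nearer the robot: rubber disc of radius 18 mm. Origin: centre of its sole
- rear_far: fixed foot at the shaker's back, farther from the robot, same as the near one
- sole_near: soft rubber sole of the near screw foot: disc of radius 18 mm, 12 mm thick (gives about 1 mm per 7 N); moves up and down with its screw, does not turn. Origin: centre of its underside
- sole_far: sole of the far screw foot, same as the near one

How it is judged:
By the outcome, as a careful person would: the job done as asked, in the order asked, and still so for the second after the job is handed in, with the robot touching nothing.
It also fails if it takes over 54 s, if anything falls off the work surface, if the arm or the gripper's body presses on something with over 40 N, if the wrist force passes 120 N, or if a joint passes its speed limit or range.

## Working session

There is one attempt and no reset: what is moved stays moved. The work goes in short steps, Python scripts to look and compute and a shell command to move; the robot and the scene stay as the last step left them, time stands still between calls to the robot, and variables do not carry over. Pictures are saved under pics/ and viewed, at most 10 in all, crops included, and the job is handed in when it is done.

```bash
ls; mkdir -p pics; cat > h.py <<'E'
import numpy as np, cv2
from bench import telemetry, viewer, order, boxes_of, manip
def cam(n):
    m=viewer.camera_model(n); return m
def unproj(n,u,v,d):
    m=cam(n); f=200/np.tan(np.radians(m["vfov"])/2)
    u=np.asarray(u,float);v=np.asarray(v,float)
    p=np.stack([(u-m["cx"])/f*d,-(v-m["cy"])/f*d,-d*np.ones_like(u)],-1)
    return p@np.array(m["rotation"]).T+np.array(m["origin"])
def proj(n,P):
    m=cam(n); f=200/np.tan(np.radians(m["vfov"])/2)
    c=(np.asarray(P,float)-np.array(m["origin"]))@np.array(m["rotation"])
    return np.stack([m["cx"]+f*c[...,0]/-c[...,2], m["cy"]-f*c[...,1]/-c[...,2]],-1)
def ipl(n,u,v,z):
    a=unproj(n,u,v,1.0); o=np.array(cam(n)["origin"]); r=a-o
    return o+r*((z-o[2])/r[...,2])[...,None]
def save(fn,im): cv2.imwrite("pics/"+fn,im[...,::-1])
E
python3 - <<'E'
from h import *
print(manip.pinch_z, telemetry.state())
for n in("side","top"):
    im,d=viewer.get_image(n); save(n+"0.png",im); np.save(n+"0.npy",d); print(n,cam(n))
    for t in["shaker","screw_near","screw_far","selector","flask","pipette","beaker","sole_near","rear_near"]:
        print(t,[(np.round(b["box"]).tolist(),round(b["confidence"],2)) for b in boxes_of(t,n)][:3])
E
```

```text
pics
18.8 {'time_s': 0.0, 'qpos': array([ 1.15850770e+00,  4.94191354e-01,  1.34612830e+00,  1.24144232e-05,
        1.30250143e+00, -9.54779577e-02]), 'qvel': array([-0.00115833, -0.00067618, -0.00109122, -0.00057462, -0.00038637,
       -0.00094092]), 'effort': array([ 1.69978819e-03, -8.78817558e+01, -3.81858587e+01,  7.09099020e-02,
        5.29596896e-02, -1.81663120e-05]), 'tool_pos': array([194.53790152, 593.55316009, 213.33414764]), 'tcp_rot': array([-3.14037096e+00, -1.29021052e-04,  2.82477860e+00]), 'force': array([-0.21449147,  0.26404654, -0.26661316]), 'ft_torque': array([-0.03237319,  0.05952207,  0.00813239]), 'grasp_force': 0.0, 'opening': 1.0047766462592278}
side {'vfov': 43.37231916908897, 'cx': 325.2284077931499, 'cy': 202.9197836395953, 'origin': array([ 546.92994726, -749.05459103,  844.63411775]), 'rotation': array([ 0.84700414, -0.00846728, -0.08864773])}
shaker [([240.0, 137.0, 365.0, 243.0], 0.65)]
screw_near [([243.0, 206.0, 265.0, 227.0], 0.74)]
screw_far [([334.0, 204.0, 364.0, 221.0], 0.59)]
selector [([286.0, 198.0, 316.0, 227.0], 0.79)]
flask []
pipett
[... 326 characters left out ...]
48.4861415 ,   93.81725691, 1208.12409425]), 'rotation': array([ 5.06898466e-02, -8.72326879e-05, -1.54701398e+00])}
shaker [([224.0, 155.0, 336.0, 264.0], 0.64)]
screw_near [([315.0, 243.0, 328.0, 260.0], 0.56), ([228.0, 191.0, 257.0, 224.0], 0.38)]
screw_far [([370.0, 137.0, 398.0, 164.0], 0.72), ([320.0, 157.0, 328.0, 185.0], 0.6)]
selector [([311.0, 201.0, 337.0, 220.0], 0.94)]
flask [([229.0, 192.0, 260.0, 223.0], 0.75), ([385.0, 210.0, 425.0, 260.0], 0.73), ([354.0, 164.0, 366.0, 252.0], 0.66)]
pipette [([354.0, 165.0, 368.0, 250.0], 0.65), ([313.0, 240.0, 328.0, 263.0], 0.65), ([370.0, 136.0, 398.0, 164.0], 0.41)]
beaker [([370.0, 138.0, 400.0, 161.0], 0.89)]
sole_near []
rear_near []
```

```bash
python3 - <<'E'
import cv2,numpy as np
a=cv2.imread("pics/side0.png")[110:310,220:460]; b=cv2.imread("pics/top0.png")[130:290,180:440]
cv2.imwrite("pics/s0c.png",cv2.resize(a,None,fx=3,fy=3,interpolation=cv2.INTER_CUBIC))
cv2.imwrite("pics/t0c.png",cv2.resize(b,None,fx=3,fy=3,interpolation=cv2.INTER_CUBIC))
s=open("h.py").read()
s=s.replace('m=viewer.camera_model(n); return m','m=dict(viewer.camera_model(n)); m["rotation"]=Rotation.from_euler("xyz",m["rotation"]).as_matrix(); return m').replace("import numpy as np, cv2","import numpy as np, cv2\nfrom scipy.spatial.transform import Rotation")
open("h.py","w").write(s)
E
```

```text
(no output)
```

View pics/s0c.png

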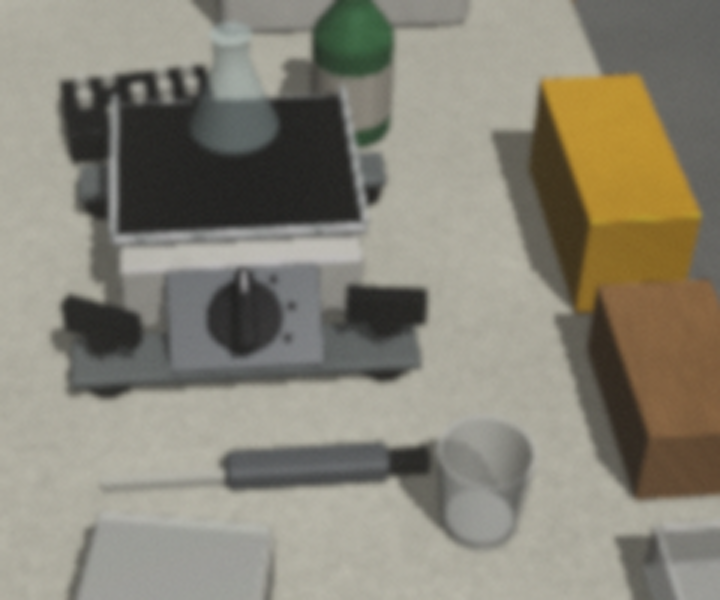

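View pics/t0c.png

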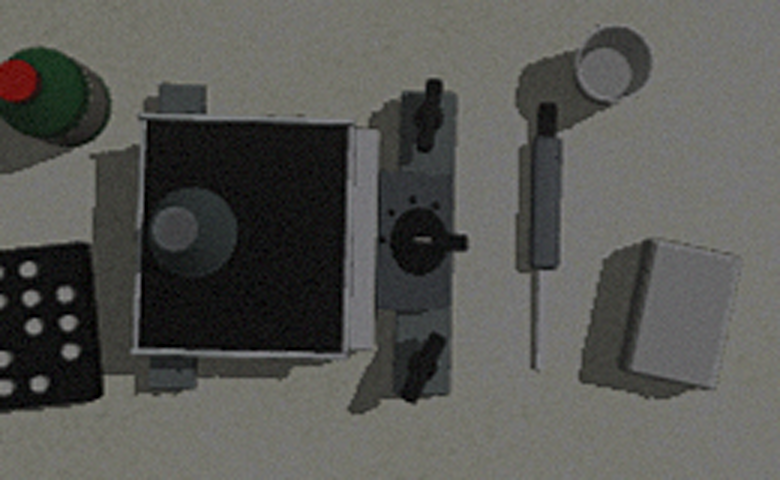

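Side view: the pointer is straight up (off; three dots at its right, the fourth hidden behind it), with the wings at crop (100,322) and (387,303). Top view: the near wing is at crop (425,367), about 65° off, and the far one is at (431,115), about 80° off. The flask stands at the rear, clear of the hand. Next I measure the wings and the platform with depth.

```bash
cat > wings.py <<'E'
from h import *
def wings(fresh=True,dbg=True):
    if fresh: im,d=viewer.get_image("top")
    else: im=cv2.imread("pics/top0.png")[...,::-1]; d=np.load("top0.npy")
    V,U=np.mgrid[0:400,0:640]; P=unproj("top",U,V,d); g=im.max(-1)
    out={}
    for n,(u0,u1,v0,v1) in dict(near=(305,340,236,268),far=(308,340,148,186)).items():
        m=np.zeros(d.shape,bool); m[v0:v1,u0:u1]=1
        zt=np.percentile(P[...,2][m&(g<60)&(d>0)],92)
        k=m&(g<60)&(P[...,2]>zt-9)&(d>0)
        nl,lab,st,_=cv2.connectedComponentsWithStats(k.astype(np.uint8)); i=1+st[1:,4].argmax(); k=lab==i
        Q=P[k]; (cx,cy),(w,h),a=cv2.minAreaRect(Q[:,:2].astype(np.float32))
        ev,E=np.linalg.eigh(np.cov(Q[:,:2].T)); x=E[:,1]
        out[n]=(np.degrees(np.arctan2(x[1],x[0]))%180)
        print(n,"N",k.sum(),"mean",Q.mean(0).round(1),"rect",np.round([cx,cy,w,h,a],1),"zt",zt.round(1),"wing yaw",out[n].round(1))
    # platform
    k=(P[...,2]>80)&(P[...,2]<125)&(U>215)&(U<308)&(V>160)&(V<258)
    Q=P[k]; (cx,cy),(w,h),a=cv2.minAreaRect(Q[:,:2].astype(np.float32)); c=np.linalg.lstsq(np.c_[Q[:,:2],np.ones(len(Q))],Q[:,2],rcond=None)[0]
    print("platform",np.round([cx,cy,w,h,a],1),"mean",Q.mean(0).round(1),"slope",c.round(4))
    return im,d,P
if __name__=="__main__": wings(False)
E
python3 wings.py; python3 - <<'E'
from h import *
d=np.load("top0.npy"); V,U=np.mgrid[0:400,0:640]; P=unproj("top",U,V,d)
im=cv2.imread("pics/top0.png")
for v in (248,252,256,165,170,175): print(v,[(u,int(im[v,u].max()),int(P[v,u,2])) for u in range(310,334,2)])
for u in (260,290,): print(u,[tuple(P[v,u].round(0).astype(int)) for v in (166,170,200,230,244,247)])
print([tuple(P[210,u].round(0).astype(int)) for u in range(220,345,5)])
E
```

```text
near N 140 mean [465.1  89.9  80.7] rect [465.   89.8  13.7  61.9  64.6] zt 82.8 wing yaw 154.3
far N 126 mean [679.4  89.9  82.3] rect [680.2  89.7  13.9  59.9  81.8] zt 84.1 wing yaw 172.2
platform [573.1 229.8 201.4 206.1   0. ] mean [572.2 232.1  97.2] slope [-0.00000e+00  5.46000e-02  8.46068e+01]
248 [(310, 67, 0), (312, 33, 31), (314, 45, 30), (316, 40, 31), (318, 21, 50), (320, 12, 78), (322, 30, 81), (324, 21, 83), (326, 44, 81), (328, 71, 29), (330, 93, -1), (332, 118, -2)]
252 [(310, 62, 0), (312, 43, 32), (314, 43, 29), (316, 15, 53), (318, 18, 77), (320, 22, 81), (322, 19, 80), (324, 18, 79), (326, 61, 24), (328, 67, 30), (330, 86, -5), (332, 115, -2)]
256 [(310, 62, -4), (312, 42, 30), (314, 46, 25), (316, 22, 82), (318, 29, 79), (320, 29, 80), (322, 25, 78), (324, 70, 31), (326, 69, 28), (328, 63, 30), (330, 97, 0), (332, 121, 1)]
165 [(310, 65, -5), (312, 60, -1), (314, 36, 24), (316, 41, 27), (318, 40, 26), (320, 22, 53), (322, 28, 79), (324, 28, 81), (326, 48, 79), (328, 69, 29), (330, 67, 27), (332, 92, 0)]
170 [(310, 62, -4), (312, 62, 1), (314, 34, 31), (316, 39,
[... 1323 characters left out ...]
 np.int64(96)), (np.int64(568), np.int64(220), np.int64(102)), (np.int64(569), np.int64(208), np.int64(96)), (np.int64(569), np.int64(195), np.int64(98)), (np.int64(569), np.int64(183), np.int64(96)), (np.int64(570), np.int64(170), np.int64(96)), (np.int64(570), np.int64(157), np.int64(97)), (np.int64(571), np.int64(146), np.int64(80)), (np.int64(571), np.int64(133), np.int64(78)), (np.int64(571), np.int64(120), np.int64(73)), (np.int64(571), np.int64(107), np.int64(96)), (np.int64(572), np.int64(95), np.int64(95)), (np.int64(572), np.int64(82), np.int64(85)), (np.int64(572), np.int64(69), np.int64(79)), (np.int64(573), np.int64(56), np.int64(66)), (np.int64(575), np.int64(40), np.int64(0))]
```

```bash
cat > go.py <<'E'
import sys
from h import *
def go(x,y,z,yaw=None):
    s=telemetry.state(); p=s["tool_pos"]; R=Rotation.from_euler("xyz",s["tcp_rot"]).as_matrix()
    d=R.T@(np.array([x,y,z])-p); cy=np.degrees(np.arctan2(R[1,0],R[0,0]))
    t=0 if yaw is None else (cy-yaw+90)%180-90
    print("t",round(s["time_s"],2),"pos",p.round(1),"yaw",round(cy,1),"q6",round(s["qpos"][5],2),"F",s["force"].round(1),"T",s["ft_torque"].round(2),"grip",round(float(s["grasp_force"]),1),"op",round(s["opening"],2),"tilt",np.degrees(np.arccos(-R[2,2])).round(2))
    print("shift m",(d/1000).round(4),"dist",np.linalg.norm(d).round(1),"turn",round(t,1))
if __name__=="__main__": go(*map(float,sys.argv[1:]))
E
python3 go.py 465 90 140 154.3; python3 -m crank '0 0 0 7.5' 0.5 30; python3 go.py 465 90 160 154.3
```

```text
t 1.0 pos [194.7 593.9 213.9] yaw 161.9 q6 -0.1 F [-0.7 -0.5  1. ] T [0.01 0.02 0.02] grip 0.0 op 1.0 tilt 0.0
shift m [-0.4138 -0.3947  0.0739] dist 576.6 turn 7.6
time_s: 1.1
tool_pos: [194.7, 593.9, 213.9]
tcp_rot: [3.142, 0.0, 2.694]
force: [0.5, 0.3, -0.0]
opening: 0.942
grasp_force: 0.0
t 1.1 pos [194.7 593.9 213.9] yaw 154.3 q6 0.04 F [ 0.5  0.3 -0. ] T [-0.01  0.05 -0.02] grip 0.0 op 0.94 tilt 0.0
shift m [-0.4618 -0.3372  0.0539] dist 574.4 turn 0.0
```

```bash
python3 -m crank '-0.0385 -0.0281 0 0;-0.0385 -0.0281 0 0;-0.0385 -0.0281 0 0;-0.0385 -0.0281 0 0;-0.0385 -0.0281 0 0;-0.0385 -0.0281 0 0;-0.0385 -0.0281 0 0;-0.0385 -0.0281 0 0;-0.0385 -0.0281 0 0;-0.0385 -0.0281 0 0;-0.0385 -0.0281 0 0;-0.0385 -0.0281 0 0'; python3 go.py 465 89.8 55 154.3
```

```text
time_s: 2.3
tool_pos: [465.9, 88.0, 214.2]
tcp_rot: [3.141, 0.001, 2.694]
force: [1.0, 1.3, 0.8]
opening: 0.5
grasp_force: 0.0
t 2.3 pos [465.9  88.  214.2] yaw 154.3 q6 -1.06 F [1.  1.3 0.8] T [ 0.01 -0.04 -0.03] grip 0.0 op 0.5 tilt 0.04
shift m [0.0017 0.0012 0.1592] dist 159.2 turn 0.0
```

```bash
python3 -m crank '0.0017 0.0012 0.045 0;0 0 0.045 0;0 0 0.010 0;0 0 0 0'; python3 go.py 465 89.8 55 154.3; python3 - <<'E'
from h import *
im,d=viewer.get_image("side"); a=im[150:260,200:400]; save("s1.png",cv2.resize(a,None,fx=4,fy=4,interpolation=cv2.INTER_CUBIC))
im,d=viewer.get_image("top"); a=im[180:300,260:400]; save("t1.png",cv2.resize(a,None,fx=4,fy=4,interpolation=cv2.INTER_CUBIC))
E
```

```text
time_s: 2.7
tool_pos: [463.4, 91.8, 113.3]
tcp_rot: [-3.14, -0.003, 2.694]
force: [1.6, -0.8, 0.4]
opening: 0.501
grasp_force: 0.0
t 2.7 pos [463.4  91.8 113.3] yaw 154.4 q6 -1.05 F [ 1.6 -0.8  0.4] T [-0.02  0.   -0.02] grip 0.0 op 0.5 tilt 0.17
shift m [-0.0025 -0.001   0.0583] dist 58.4 turn 0.1
```

View pics/s1.png

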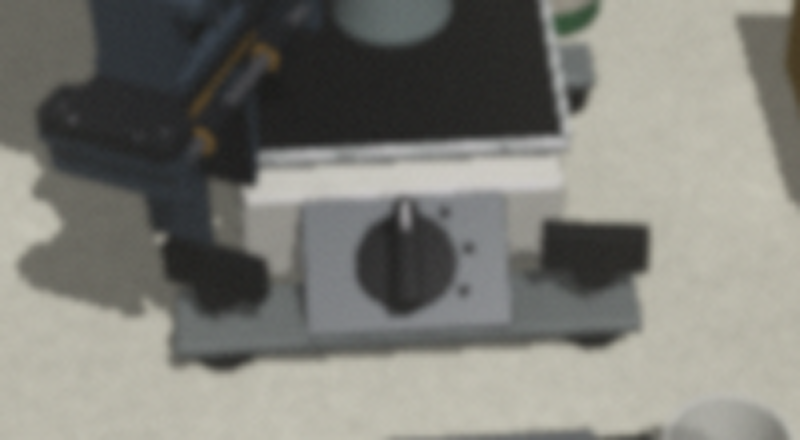

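The gripper hangs above the near wing (crop 215,275), with one finger showing at (180,215). I cross-check the wing centre in the side camera by depth.

```bash
python3 - <<'E'
from h import *
d=np.load("side0.npy"); im=cv2.imread("pics/side0.png").max(-1)
V,U=np.mgrid[0:400,0:640]; P=unproj("side",U,V,d)
for n,u0,u1 in(("near",238,270),("far",330,366)):
    k=(im<55)&(d>0)&(U>u0)&(U<u1)&(V>200)&(V<230)&(P[...,2]>56)&(P[...,2]<90)
    Q=P[k]; print(n,len(Q),np.percentile(Q,[2,50,98],axis=0).round(1).tolist())
    t=Q[Q[:,2]>74]; print(len(t),cv2.minAreaRect(t[:,:2].astype(np.float32)))
E
python3 go.py 465 89.8 55 154.3
```

```text
near 248 [[441.1, 72.8, 57.1], [467.9, 85.2, 73.3], [492.4, 98.1, 84.5]]
117 ((467.1332092285156, 87.31619262695312), (12.40700626373291, 57.308597564697266), 62.800148010253906)
far 266 [[653.0, 80.2, 56.6], [680.1, 86.1, 72.0], [706.4, 92.3, 85.5]]
122 ((679.5385131835938, 86.50676727294922), (13.80817699432373, 54.51162338256836), 79.7530746459961)
t 2.8 pos [465.   92.1 115.3] yaw 154.4 q6 -1.05 F [ 0.3 -0.1  0.1] T [ 0.    0.02 -0.08] grip 0.0 op 0.5 tilt 0.08
shift m [-0.0009 -0.0021  0.0603] dist 60.4 turn 0.1
```

```bash
python3 -m crank '-0.0014 -0.0022 0.02 0;0 0 0.03 0;0 0 0.01 0;0 0 0 0;0 0 0 0'; python3 go.py 465.5 89.3 55 154.3
```

```text
time_s: 3.3
tool_pos: [465.3, 89.4, 55.2]
tcp_rot: [3.141, 0.001, 2.694]
force: [-0.3, -0.0, -0.1]
opening: 0.502
grasp_force: 0.0
t 3.3 pos [465.3  89.4  55.2] yaw 154.4 q6 -1.06 F [-0.3 -0.  -0.1] T [-0.03 -0.02  0.08] grip 0.0 op 0.5 tilt 0.08
shift m [-0.0002  0.      0.0002] dist 0.3 turn 0.1
```

```bash
python3 -m crank '0 0 0 0;0 0 0 0;0 0 0 0;0 0 0 0;0 0 0 0' 1 8; python3 go.py 465.5 89.3 55 154.3
```

```text
time_s: 3.8
tool_pos: [465.4, 89.8, 54.3]
tcp_rot: [3.14, 0.001, 2.693]
force: [1.4, 10.0, 2.3]
opening: 0.162
grasp_force: 9.0
t 3.8 pos [465.4  89.8  54.3] yaw 154.3 q6 -1.06 F [ 1.4 10.   2.3] T [ 2.09 -0.4   0.11] grip 9.0 op 0.16 tilt 0.13
shift m [-0.0003 -0.0004 -0.0007] dist 0.9 turn 0.0
```

```bash
python3 -m crank '0 0.0015 0 0;0 0 0 0;0 0 0 0'; python3 go.py 465.5 89.3 55 154.3
```

```text
time_s: 4.1
tool_pos: [465.6, 90.6, 54.2]
tcp_rot: [3.141, 0.001, 2.694]
force: [0.9, 1.9, 4.7]
opening: 0.155
grasp_force: 9.6
t 4.1 pos [465.6  90.6  54.2] yaw 154.4 q6 -1.06 F [0.9 1.9 4.7] T [ 0.58 -0.26  0.01] grip 9.6 op 0.16 tilt 0.05
shift m [-0.0005 -0.0012 -0.0008] dist 1.6 turn 0.1
```

```bash
python3 -m crank '0 0 0 0;0 0 0 5;0 0 0 8;0 0 0 8;0 0 0 0' 1 25; python3 go.py 465.5 90.5 55 90;  python3 -m crank '0 0 0 8;0 0 0 8;0 0 0 8;0 0 0 0;0 0 0 0'; python3 go.py 465.5 90.5 55 90
```

```text
time_s: 4.6
tool_pos: [465.2, 90.5, 53.9]
tcp_rot: [3.141, 0.0, 2.325]
force: [1.9, 1.9, 0.2]
opening: 0.151
grasp_force: 25.1
t 4.6 pos [465.2  90.5  53.9] yaw 133.2 q6 -0.69 F [1.9 1.9 0.2] T [ 0.35 -0.27 -0.07] grip 25.1 op 0.15 tilt 0.01
shift m [-0.0002  0.0002 -0.0011] dist 1.1 turn 43.2
time_s: 5.1
tool_pos: [464.7, 90.5, 53.8]
tcp_rot: [-3.141, -0.0, 1.915]
force: [-1.6, 0.3, 0.2]
opening: 0.152
grasp_force: 25.0
t 5.1 pos [464.7  90.5  53.8] yaw 109.7 q6 -0.28 F [-1.6  0.3  0.2] T [-0.01  0.29 -0.07] grip 25.0 op 0.15 tilt 0.04
shift m [-0.0002  0.0007 -0.0012] dist 1.4 turn 19.7
```

```bash
python3 -m crank '0 0 0 8;0 0 0 8;0 0 0 3.7;0 0 0 0;0 0 0 0'; python3 go.py 465.5 90.5 55 90; python3 -m crank '0 0 0 0;0 0 0 0;0 0 0 0' 0.5; python3 -m crank '0 0 -0.02 0;0 0 -0.04 0;0 0 -0.04 0;0 0 -0.01 0;0 0 0 0';python3 go.py 679.8 90.4 165 172.2
```

```text
time_s: 5.6
tool_pos: [464.3, 90.5, 53.7]
tcp_rot: [-3.14, 0.0, 1.57]
force: [-5.2, 0.9, -0.2]
opening: 0.147
grasp_force: 25.0
t 5.6 pos [464.3  90.5  53.7] yaw 90.0 q6 0.07 F [-5.2  0.9 -0.2] T [ 0.01  1.17 -0.05] grip 25.0 op 0.15 tilt 0.09
shift m [ 0.      0.0012 -0.0013] dist 1.8 turn -0.0
time_s: 5.9
tool_pos: [465.7, 90.5, 54.1]
tcp_rot: [3.141, -0.0, 1.566]
force: [0.4, -0.4, -0.3]
opening: 0.387
grasp_force: 0.0
time_s: 6.4
tool_pos: [466.3, 90.6, 165.3]
tcp_rot: [3.138, -0.0, 1.565]
force: [-0.6, -0.2, -1.0]
opening: 0.502
grasp_force: 0.0
t 6.4 pos [466.3  90.6 165.3] yaw 89.7 q6 0.07 F [-0.6 -0.2 -1. ] T [-0.1   0.08  0.02] grip 0.0 op 0.5 tilt 0.21
shift m [0.001  0.2135 0.0011] dist 213.5 turn -82.5
```

```bash
python3 -m crank '0 0.0427 0 0;0 0.0427 0 0;0 0.0427 0 0;0 0.0427 0 0;0 0.0427 0 0;0 0 0 0'; python3 -m crank '0 0 0 -8;0 0 0 -8;0 0 0 -8;0 0 0 -8;0 0 0 -8;0 0 0 -8;0 0 0 -8;0 0 0 -8;0 0 0 -8;0 0 0 -8;0 0 0 -2.5;0 0 0 0'; python3 go.py 679.8 90.4 55 172.2
```

```text
time_s: 7.0
tool_pos: [682.5, 88.8, 160.9]
tcp_rot: [3.141, 0.0, 1.564]
force: [-0.5, -0.9, -0.9]
opening: 0.499
grasp_force: 0.0
time_s: 8.2
tool_pos: [677.7, 89.2, 161.8]
tcp_rot: [-3.141, -0.003, 3.006]
force: [-0.3, 0.3, -0.7]
opening: 0.501
grasp_force: 0.0
t 8.2 pos [677.7  89.2 161.8] yaw 172.2 q6 -1.39 F [-0.3  0.3 -0.7] T [ 0.06  0.03 -0.08] grip 0.0 op 0.5 tilt 0.15
shift m [-0.0022  0.0016  0.1068] dist 106.9 turn 0.0
```

```bash
python3 -m crank '0 0 0.03 0;0 0 0.03 0;0 0 0 0;0 0 0 0;0 0 0 0'; python3 go.py 679.8 90.4 55 172.2; python3 - <<'E'
from h import *
im,d=viewer.get_image("side"); g=im.max(-1)
V,U=np.mgrid[0:400,0:640]; P=unproj("side",U,V,d)
k=(g<55)&(d>0)&(U>330)&(U<366)&(V>200)&(V<230)&(P[...,2]>56)&(P[...,2]<90)
Q=P[k]; print(len(Q),np.percentile(Q,[2,50,98],axis=0).round(1).tolist())
t=Q[Q[:,2]>74]; print(len(t),cv2.minAreaRect(t[:,:2].astype(np.float32)))
save("s2.png",cv2.resize(im[150:260,200:400],None,fx=4,fy=4,interpolation=cv2.INTER_CUBIC))
E
```

```text
time_s: 8.7
tool_pos: [679.4, 89.3, 105.2]
tcp_rot: [3.141, 0.002, 3.004]
force: [-0.0, 0.6, 0.2]
opening: 0.5
grasp_force: 0.0
t 8.7 pos [679.4  89.3 105.2] yaw 172.1 q6 -1.39 F [-0.   0.6  0.2] T [0.02 0.03 0.04] grip 0.0 op 0.5 tilt 0.09
shift m [-0.0002  0.0012  0.0502] dist 50.2 turn -0.1
243 [[652.8, 81.3, 57.9], [678.0, 87.0, 72.9], [706.3, 96.6, 87.9]]
110 ((679.8056030273438, 90.34541320800781), (14.278399467468262, 55.45528793334961), 79.0836410522461)
```

View pics/s2.png

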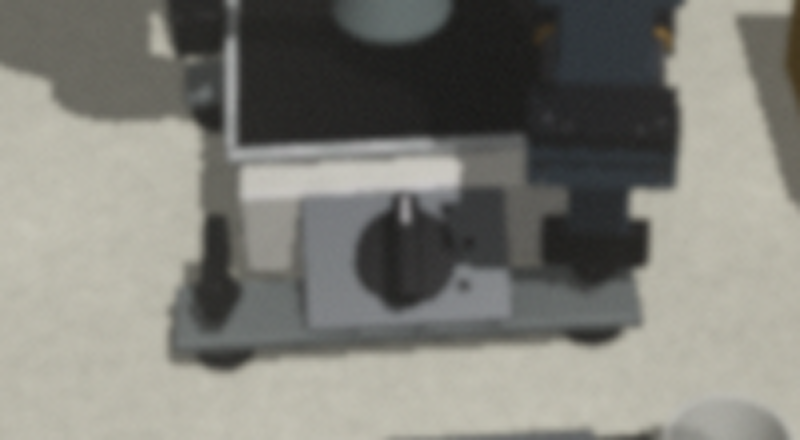

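The near wing now lies along the shaker's x (crop 215,270). The gripper is over the far wing (595,245), with a finger in front of it. Going down to grasp it.

```bash
python3 -m crank '0 0.0012 0.03 0;0 0 0.02 0;0 0 0 0;0 0 0 0'; python3 -m crank '0 0 0 0;0 0 0 0;0 0 0 0;0 0 0 0' 1 8; python3 go.py 679.8 90.4 55 172.2
```

```text
time_s: 9.15
tool_pos: [679.4, 90.4, 55.2]
tcp_rot: [3.141, 0.001, 3.004]
force: [0.6, 0.2, 0.9]
opening: 0.501
grasp_force: 0.0
time_s: 9.55
tool_pos: [679.6, 91.4, 54.8]
tcp_rot: [3.14, 0.002, 3.005]
force: [2.2, 7.5, 0.4]
opening: 0.275
grasp_force: 8.0
t 9.55 pos [679.6  91.4  54.8] yaw 172.1 q6 -1.39 F [2.2 7.5 0.4] T [ 1.42 -0.33  0.01] grip 8.0 op 0.28 tilt 0.14
shift m [-0.0004 -0.001  -0.0002] dist 1.1 turn -0.1
```

```bash
python3 -m crank '0 0 0 0;0 0 0 0'; python3 go.py 679.8 90.4 55 172.2
```

```text
time_s: 9.75
tool_pos: [679.6, 91.4, 54.8]
tcp_rot: [3.14, 0.002, 3.005]
force: [1.6, 7.1, 1.1]
opening: 0.269
grasp_force: 8.0
t 9.75 pos [679.6  91.4  54.8] yaw 172.2 q6 -1.39 F [1.6 7.1 1.1] T [ 1.41 -0.36 -0.03] grip 8.0 op 0.27 tilt 0.14
shift m [-0.0004 -0.001  -0.0002] dist 1.1 turn -0.0
```

```bash
python3 -m crank '0 0.002 0 0;0 0.002 0 0;0 0 0 0;0 0 0 0'; python3 go.py 679.8 95.4 55 172.2
```

```text
time_s: 10.15
tool_pos: [679.8, 92.9, 54.8]
tcp_rot: [-3.14, 0.001, 3.005]
force: [-0.5, -11.0, 6.4]
opening: 0.278
grasp_force: 8.0
t 10.15 pos [679.8  92.9  54.8] yaw 172.1 q6 -1.38 F [ -0.5 -11.    6.4] T [-2.1   0.2  -0.01] grip 8.0 op 0.28 tilt 0.13
shift m [ 0.0003  0.0025 -0.0002] dist 2.5 turn -0.1
```

```bash
python3 -m crank '0 -0.0015 0 0;0 0 0 0;0 0 -0.008 0;0 0 0 0' 0.5; python3 -m crank '0 0 0 0;0 0 0 0;0 0 0 0;0 0 0 0;0 0 0 0' 1 8; python3 go.py 679.8 91.5 62 172.2
```

```text
time_s: 10.55
tool_pos: [679.8, 93.1, 63.1]
tcp_rot: [3.141, 0.001, 3.005]
force: [-0.4, -0.2, 0.2]
opening: 0.494
grasp_force: 0.0
time_s: 11.05
tool_pos: [679.0, 92.5, 61.8]
tcp_rot: [-3.141, -0.0, 3.005]
force: [-0.9, -2.5, 0.9]
opening: 0.15
grasp_force: 8.0
t 11.05 pos [679.   92.5  61.8] yaw 172.1 q6 -1.38 F [-0.9 -2.5  0.9] T [-0.38  0.11 -0.12] grip 8.0 op 0.15 tilt 0.03
shift m [-0.0009 -0.0009 -0.0002] dist 1.3 turn -0.1
```

```bash
python3 -m crank '0 -0.0005 0 0;0 0 0 5;0 0 0.0005 8;0 0 0.0005 8;0 0 0 0' 1 25; python3 go.py 679.8 91.5 57 90;  python3 -m crank '0 0 0.0005 8;0 0 0.0005 8;0 0 0.0005 8;0 0 0 0;0 0 0 0'; python3 go.py 679.8 91.5 57 90
```

```text
time_s: 11.55
tool_pos: [679.1, 92.7, 60.8]
tcp_rot: [3.141, -0.0, 2.635]
force: [1.5, 3.1, -2.4]
opening: 0.155
grasp_force: 25.0
t 11.55 pos [679.1  92.7  60.8] yaw 151.0 q6 -1.02 F [ 1.5  3.1 -2.4] T [ 0.61 -0.14 -0.12] grip 25.0 op 0.16 tilt 0.03
shift m [-0.0012 -0.0008  0.0038] dist 4.0 turn 61.0
time_s: 12.05
tool_pos: [679.4, 93.0, 59.3]
tcp_rot: [3.141, -0.0, 2.224]
force: [2.4, 4.8, -3.7]
opening: 0.153
grasp_force: 25.0
t 12.05 pos [679.4  93.   59.3] yaw 127.4 q6 -0.6 F [ 2.4  4.8 -3.7] T [ 1.02 -0.44 -0.07] grip 25.0 op 0.15 tilt 0.06
shift m [-0.0015 -0.0006  0.0023] dist 2.8 turn 37.4
```

```bash
python3 -m crank '0 0 0.0008 7.5;0 0 0.0008 7.5;0 0 0.0008 7.5;0 0 0.0005 7.5;0 0 0 7.4;0 0 0 0;0 0 0 0'; python3 go.py 679.8 91.5 57 90;
```

```text
time_s: 12.75
tool_pos: [680.0, 93.2, 57.2]
tcp_rot: [3.139, -0.001, 1.571]
force: [2.2, 6.1, 4.4]
opening: 0.152
grasp_force: 25.0
t 12.75 pos [680.   93.2  57.2] yaw 90.0 q6 0.05 F [2.2 6.1 4.4] T [ 1.21 -0.39 -0.08] grip 25.0 op 0.15 tilt 0.14
shift m [-0.0017 -0.0002  0.0002] dist 1.8 turn 0.0
```

```bash
python3 -m crank '0 0 0 0;0 0 0 0;0 0 0 0' 0.5; python3 -m crank '0 0 -0.02 0;0 0 -0.04 0;0 0 -0.04 0;-0.045 0 0 0;-0.045 0 0 0;-0.045 0 0 0;-0.045 0 0 0;0 0 0 0' 1; python3 go.py 600 0 150 90; cat > look.py <<'E'
from wings import *
im,d,P=wings()
save("t3.png",cv2.resize(im[130:290,180:440],None,fx=3,fy=3,interpolation=cv2.INTER_CUBIC))
V,U=np.mgrid[0:400,0:640]
# panel front lug edge & platform front edge yaw
for lo,hi,ua,ub,t in((20,40,325,336,"lugfront"),):
    pts=[]
    for v in list(range(162,184))+list(range(238,260)):
        r=[u for u in range(322,345) if 15<P[v,u,2]<45]
        if r: pts.append(P[v,max(r)][:2])
    pts=np.array(pts); c=np.polyfit(pts[:,0],pts[:,1],1); print(t,len(pts),c, "yaw err deg",np.degrees(np.arctan(c[0])))
k=(P[...,2]>85)&(P[...,2]<112)&(U>262)&(U<290)&(V>172)&(V<242); Q=P[k]
c=np.linalg.lstsq(np.c_[Q[:,:2]-Q[:,:2].mean(0),np.ones(len(Q))],Q[:,2],rcond=None)[0]; print("platform tilt deg",np.degrees(c[:2]).round(2),c[2])
k=(P[...,2]>85)&(P[...,2]<112)&(U>225)&(U<298)&(V>172)&(V<242); Q=P[k]
c=np.linalg.lstsq(np.c_[Q[:,:2]-Q[:,:2].mean(0),np.ones(len(Q))],Q[:,2],rcond=None)[0]; print("platform tilt all deg",np.degrees(c[:2]).round(2),c[2])
im,d=viewer.get_image("side"); save("s3.png",cv2.resize(im[150:260,200:400],None,fx=4,fy=4,interpolation=cv2.INTER_CUBIC)); np.save("side3.npy",d)
E
python3 look.py
```

```text
time_s: 13.05
tool_pos: [678.9, 92.2, 56.4]
tcp_rot: [-3.141, 0.0, 1.568]
force: [0.3, -0.3, -0.5]
opening: 0.383
grasp_force: 0.0
time_s: 13.85
tool_pos: [678.0, -93.3, 156.4]
tcp_rot: [3.142, 0.001, 1.563]
force: [0.2, 0.8, -0.1]
opening: 0.006
grasp_force: 0.0
t 13.85 pos [678.  -93.3 156.4] yaw 89.6 q6 -0.21 F [ 0.2  0.8 -0.1] T [-0.11  0.02 -0.02] grip 0.0 op 0.01 tilt 0.08
shift m [ 0.0927 -0.0787  0.0063] dist 121.8 turn -0.4
near N 127 mean [464.9  90.8  81.3] rect [464.2  92.1  13.1  55.8   1.2] zt 83.4 wing yaw 89.3
far N 140 mean [680.4  91.6  80.9] rect [680.6  90.9  13.7  59.    1.7] zt 82.6 wing yaw 90.3
platform [572.9 230.8 201.3 208.9   0. ] mean [572.3 228.2  97.6] slope [-7.00000e-04  5.50000e-02  8.54361e+01]
lugfront 32 [-2.62339394e-03  6.95160712e+01] yaw err deg -0.15030905598556568
platform tilt deg [ 0.01 -0.01] 98.34667496406077
platform tilt all deg [-0.08  0.34] 98.49162789916711
```

View pics/t3.png

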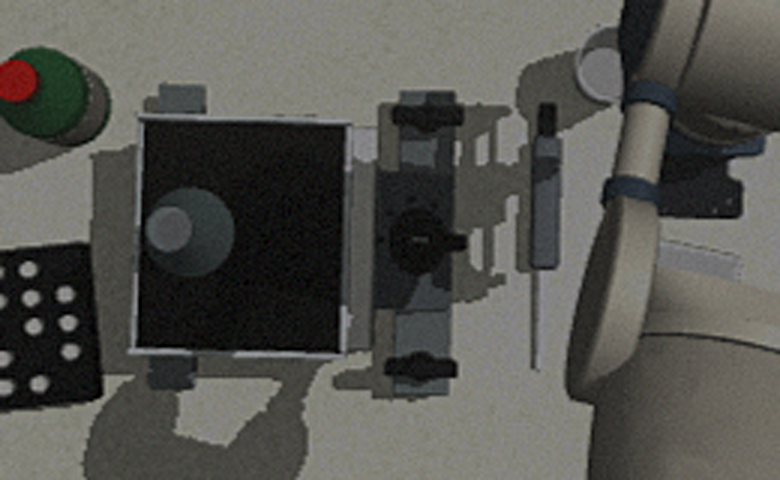

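View pics/s3.png

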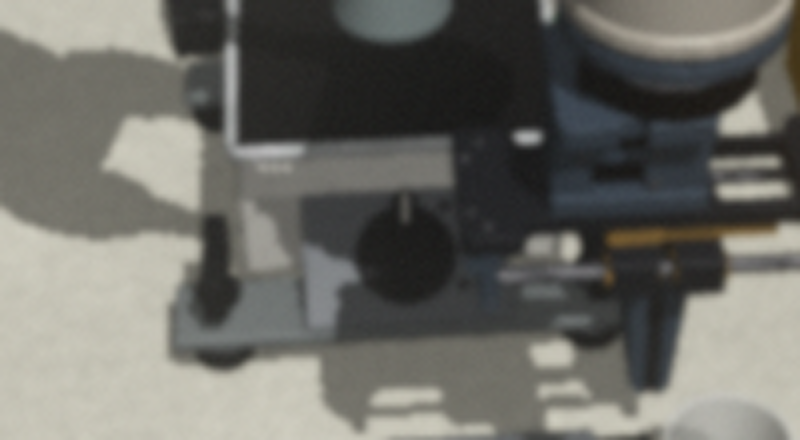

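Both views show the shaker level: the platform tilt is 0.01° and the wings lie along x within 1°. Flask and surroundings are unchanged, and the pointer is still at off. Next I push the selector's tail round with shut fingers from its far side: start (610,62), then follow an arc.

```bash
python3 -m crank '0.04 -0.018 0 0;0.04 -0.018 0 0;0.04 -0.018 0 0;0.035 -0.015 0 0;0 0 0 0;0 0 0 0'; python3 go.py 604 61 62 90
```

```text
time_s: 14.55
tool_pos: [609.6, 69.5, 156.7]
tcp_rot: [3.141, 0.0, 1.57]
force: [0.0, -0.6, 0.6]
opening: 0.007
grasp_force: 0.0
t 14.55 pos [609.6  69.5 156.7] yaw 89.9 q6 0.02 F [ 0.  -0.6  0.6] T [-0.14  0.01 -0.04] grip 0.0 op 0.01 tilt 0.01
shift m [-0.0085 -0.0056  0.0947] dist 95.2 turn -0.1
```

```bash
python3 -m crank '-0.0085 0 0.04 0;0 0 0.04 0;0 0 0.015 0;0 0 0 0;0 0 0 0'; python3 go.py 594 61 62 90; python3 -m crank '0 -0.005 0 0;0 -0.005 0 0;0 0 0 0'; python3 go.py 593.2 60.4 62 90
```

```text
time_s: 15.05
tool_pos: [610.6, 58.8, 61.9]
tcp_rot: [3.141, 0.0, 1.566]
force: [-0.3, -0.3, 0.2]
opening: 0.007
grasp_force: 0.0
t 15.05 pos [610.6  58.8  61.9] yaw 89.7 q6 0.0 F [-0.3 -0.3  0.2] T [-0.11  0.09  0.  ] grip 0.0 op 0.01 tilt 0.02
shift m [ 0.0021 -0.0166 -0.0001] dist 16.7 turn -0.3
time_s: 15.35
tool_pos: [599.4, 59.3, 62.4]
tcp_rot: [3.141, 0.0, 1.567]
force: [-0.3, -0.3, 0.7]
opening: 0.004
grasp_force: 0.0
t 15.35 pos [599.4  59.3  62.4] yaw 89.8 q6 0.0 F [-0.3 -0.3  0.7] T [-0.09  0.02 -0.06] grip 0.0 op 0.0 tilt 0.03
shift m [ 0.0011 -0.0062  0.0004] dist 6.3 turn -0.2
```

```bash
python3 - <<'E'
import numpy as np
W=[]
for a in range(0,81,8):
    r=np.radians(a); b=np.arctan2(np.sin(r),.819*np.cos(r))
    W.append((572.7-22*np.sin(r)+7*np.cos(r)+13.5*np.cos(b),78.4-18*np.cos(r)-7*.819*np.sin(r)-13.5*np.sin(b),np.degrees(b)))
p=(599.4,59.3,0)
for w in W:
    y=np.radians(90-p[2]); d=np.subtract(w,p); print(np.round([d[0]*np.cos(y)+d[1]*np.sin(y),d[0]*np.sin(y)-d[1]*np.cos(y),d[2]],1)); p=w
E
```

```text
[ 1.1 -6.2  0. ]
[-2.9 -3.3  9.7]
[-3.  -3.3  9.6]
[-3.1 -3.2  9.2]
[-3.2 -3.2  8.8]
[-3.2 -3.1  8.4]
[-3.1 -3.   7.9]
[-3.  -2.9  7.5]
[-2.9 -2.8  7.1]
[-2.8 -2.7  6.9]
[-2.6 -2.7  6.7]
```

```bash
python3 -m crank '0.001 -0.0062 0 0;0 0 0 0;-0.003 -0.0032 0 8.2;-0.003 -0.0032 0 8.2;-0.003 -0.0032 0 8.2;-0.003 -0.0032 0 8.2;-0.003 -0.0032 0 8.2;0 0 0 0'; python3 go.py 573.4 51.2 62 45
```

```text
time_s: 16.15
tool_pos: [574.2, 50.6, 61.6]
tcp_rot: [-3.142, 0.0, 0.848]
force: [-0.1, -0.2, 0.7]
opening: 0.003
grasp_force: 0.0
t 16.15 pos [574.2  50.6  61.6] yaw 48.6 q6 0.71 F [-0.1 -0.2  0.7] T [-0.1   0.09  0.05] grip 0.0 op 0.0 tilt 0.01
shift m [-0.0001 -0.001  -0.0004] dist 1.1 turn 3.6
```

```bash
python3 -m crank '-0.003 -0.0032 0 8.2;-0.003 -0.003 0 8.2;-0.003 -0.003 0 8.2;-0.003 -0.003 0 8.2'; python3 -m crank '-0.0025 -0.003 0 8.2;0 0 0 0;0 0 0 0'; python3 go.py 554.1 56.3 62 8.2; python3 - <<'E'
from h import *
im,d=viewer.get_image("top"); im2,d=viewer.get_image("side")
save("c4.png",np.hstack([cv2.resize(x,(400,480),interpolation=cv2.INTER_CUBIC) for x in (im[160:256,280:360],im2[170:266,250:330])]))
E
```

```text
time_s: 16.55
tool_pos: [558.7, 52.8, 62.0]
tcp_rot: [3.14, -0.001, 0.278]
force: [2.9, -10.0, 7.1]
opening: 0.005
grasp_force: 5.7
time_s: 16.85
tool_pos: [554.9, 54.6, 62.1]
tcp_rot: [3.14, -0.0, 0.14]
force: [-2.4, -10.7, 9.3]
opening: 0.006
grasp_force: 5.8
t 16.85 pos [554.9  54.6  62.1] yaw 8.0 q6 1.42 F [ -2.4 -10.7   9.3] T [-1.97  0.6   0.08] grip 5.8 op 0.01 tilt 0.09
shift m [-0.0005 -0.0018  0.0001] dist 1.9 turn -0.2
```

View pics/c4.png

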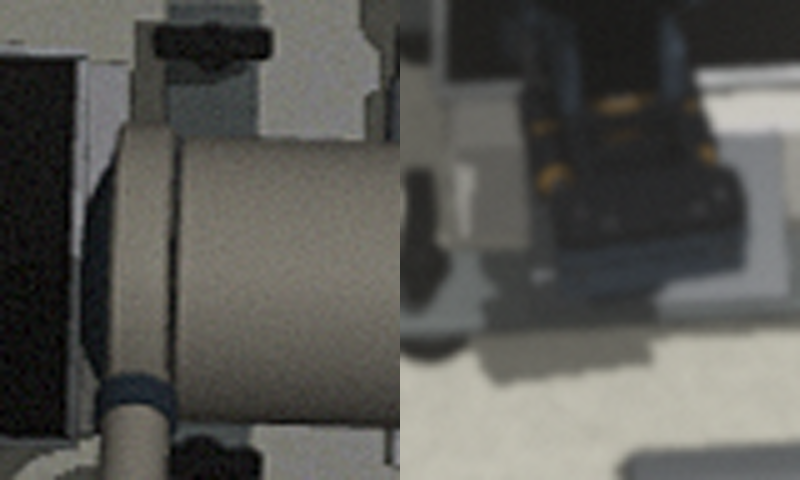

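The hand hides the selector in both views, so I back off and look.

```bash
python3 -m crank '0 0.02 0 0;0 0.04 0 0;0 0.03 -0.04 0;0 0.03 -0.04 0;0 0.03 0 0;0 0.03 0 0;0 0.03 0 0;0 0 0 0'; python3 - <<'E'
from h import *
im,d=viewer.get_image("top"); im2,d2=viewer.get_image("side")
print([(b["box"],b["confidence"]) for b in boxes_of("selector","top")][:2])
save("c5.png",np.hstack([cv2.resize(x,(400,480),interpolation=cv2.INTER_CUBIC) for x in (im[160:256,280:360],im2[170:266,250:330])]))
V,U=np.mgrid[0:400,0:640]; P=unproj("top",U,V,d); g=im.max(-1)
k=(g<60)&(U>305)&(U<340)&(V>195)&(V<226)&(d>0)
n=np.array([0,-.574,.819]); h=(P-np.array([572.7,98.5,61]))@n
k&=(h>24)&(h<45); Q=P[k]-np.array([572.7,98.5,61]); a=Q[:,0]; u=Q@np.array([0,.819,.574])
ev,E=np.linalg.eigh(np.cov(np.c_[u,a].T)); x=E[:,1]; print(k.sum(),np.degrees(np.arctan2(x[1],x[0]))%180,u.mean(),a.mean())
E
python3 go.py 554 56 62 8
```

```text
time_s: 17.75
tool_pos: [583.5, -155.8, 141.6]
tcp_rot: [3.14, -0.001, 0.138]
force: [-0.1, 0.7, -0.5]
opening: 0.006
grasp_force: 0.0
[([312.8, 197.4, 334.0, 220.0], 0.75)]
128 42.23957623023358 3.3257822290004184 -0.5059971255258011
t 17.9 pos [ 582.6 -152.1  141.3] yaw 7.9 q6 1.08 F [ 0.2 -0.6 -0.7] T [-0.07  0.16  0.  ] grip 0.0 op 0.0 tilt 0.04
shift m [ 2.00e-04 -2.10e-01  7.95e-02] dist 224.5 turn -0.1
```

View pics/c5.png

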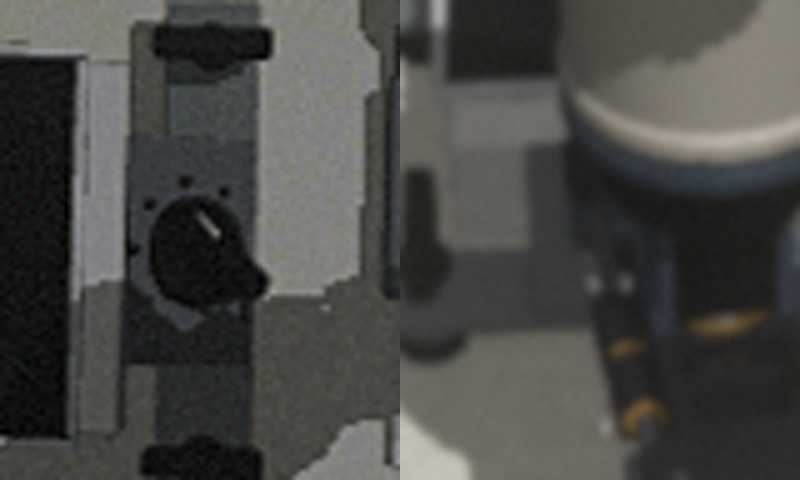

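The selector reached only the first click: the white line points along the 40° dot, and the fit gives 42°. The last forces showed friction on the rising tail, so the second push also rises along the slope.

```bash
python3 -m crank '0 0 0 -7.4;0 0 0 -7.4;0 0 0 -7.4;0 0 0 -7.4;0 0 0 -7.4;0 0 0 0'; python3 go.py 581 44 100 45
```

```text
time_s: 18.5
tool_pos: [582.7, -151.3, 141.5]
tcp_rot: [-3.141, 0.0, 0.786]
force: [0.3, 0.5, 1.0]
opening: 0.006
grasp_force: 0.0
t 18.5 pos [ 582.7 -151.3  141.5] yaw 45.1 q6 0.43 F [0.3 0.5 1. ] T [-0.12  0.16 -0.  ] grip 0.0 op 0.01 tilt 0.03
shift m [ 0.137  -0.1392  0.0415] dist 199.7 turn 0.1
```

```bash
python3 -m crank '0.03 -0.03 0 0;0.03 -0.03 0 0;0.03 -0.03 0 0;0.025 -0.025 0.02 0;0.018 -0.02 0.02 0;0 0 0.02 0;0 0 0.02 0;0 0 0 0;0 0 0 0'; python3 go.py 574 50.5 60 45
```

```text
time_s: 19.4
tool_pos: [582.1, 37.3, 61.8]
tcp_rot: [-3.141, 0.0, 0.78]
force: [0.3, 0.6, -0.2]
opening: 0.006
grasp_force: 0.0
t 19.4 pos [582.1  37.3  61.8] yaw 44.7 q6 0.75 F [ 0.3  0.6 -0.2] T [-0.05  0.11 -0.02] grip 0.0 op 0.01 tilt 0.03
shift m [ 0.0035 -0.0151  0.0018] dist 15.6 turn -0.3
```

```bash
python3 -m crank '0.0035 -0.008 0.0018 0;0 -0.007 0 0;-0.003 -0.0035 -0.002 8.2;-0.003 -0.0035 -0.0025 8.2;-0.003 -0.0035 -0.0025 8.2;0 0 0 0'; python3 go.py 552 59 72 5; python3 -m crank '-0.003 -0.004 -0.0025 8.2;-0.002 -0.004 -0.0025 7;0 0 0 0;0 0 0 0'; python3 go.py 552 59 72 5
```

```text
time_s: 20.0
tool_pos: [560.4, 53.3, 67.5]
tcp_rot: [3.141, -0.0, 0.349]
force: [-0.7, -3.7, -1.4]
opening: 0.007
grasp_force: 1.6
t 20.0 pos [560.4  53.3  67.5] yaw 20.0 q6 1.21 F [-0.7 -3.7 -1.4] T [-0.71  0.08  0.  ] grip 1.6 op 0.01 tilt 0.04
shift m [-0.0059 -0.0082 -0.0045] dist 11.1 turn 15.0
time_s: 20.4
tool_pos: [554.2, 59.5, 72.0]
tcp_rot: [-3.141, -0.001, 0.093]
force: [-0.4, 0.6, -1.5]
opening: 0.005
grasp_force: 0.0
t 20.4 pos [554.2  59.5  72. ] yaw 5.3 q6 1.48 F [-0.4  0.6 -1.5] T [-0.1   0.17 -0.01] grip 0.0 op 0.01 tilt 0.05
shift m [-0.0022  0.0003 -0.    ] dist 2.2 turn 0.3
```

The force fell to zero, so the knob has probably snapped into the second click. Backing off well away and checking.

```bash
python3 -m crank '0 0.02 0 0;0 0.04 0 0;0 0.04 -0.04 0;0 0.04 -0.04 0;0 0.04 0 0;0 0.03 0 0;0 0.03 0 0;0 0 0 0;0 0 0 0'; python3 - <<'E'
from h import *
from wings import wings
im,d,P=wings()
im2,d2=viewer.get_image("side")
a=cv2.resize(im[130:290,210:370],(480,480),interpolation=cv2.INTER_CUBIC); b=cv2.resize(im2[160:320,220:320],(300,480),interpolation=cv2.INTER_CUBIC)
save("c6.png",np.hstack([a,b]))
V,U=np.mgrid[0:400,0:640]; g=im.max(-1)
k=(g<60)&(U>305)&(U<340)&(V>193)&(V<228)&(d>0)
n=np.array([0,-.574,.819]); h=(P-np.array([572.7,98.5,61]))@n
k&=(h>24)&(h<45); Q=P[k]-np.array([572.7,98.5,61]); s=Q[:,0]; u=Q@np.array([0,.819,.574])
ev,E=np.linalg.eigh(np.cov(np.c_[u,s].T)); x=E[:,1]; print(k.sum(),np.degrees(np.arctan2(x[1],x[0]))%180)
k=(P[...,2]>85)&(P[...,2]<112)&(U>262)&(U<290)&(V>172)&(V<242); Q=P[k]
c=np.linalg.lstsq(np.c_[Q[:,:2]-Q[:,:2].mean(0),np.ones(len(Q))],Q[:,2],rcond=None)[0]; print("tilt",np.degrees(c[:2]).round(2),c[2])
E
```

```text
time_s: 21.3
tool_pos: [573.7, -170.8, 142.2]
tcp_rot: [-3.141, 0.0, 0.089]
force: [-0.3, 0.6, 0.3]
opening: 0.004
grasp_force: 0.0
near N 132 mean [465.   89.7  81.3] rect [464.5  90.8  12.9  58.5   1.3] zt 82.4 wing yaw 89.9
far N 133 mean [680.5  92.4  81.2] rect [680.5  92.1  13.6  56.3   1.6] zt 83.1 wing yaw 90.2
platform [573.1 230.5 208.  201.3  90. ] mean [572.4 228.6  97.7] slope [5.00000e-04 5.31000e-02 8.52299e+01]
140 79.53539772414695
tilt [ 0.02 -0.17] 98.44360010828022
```

View pics/c6.png

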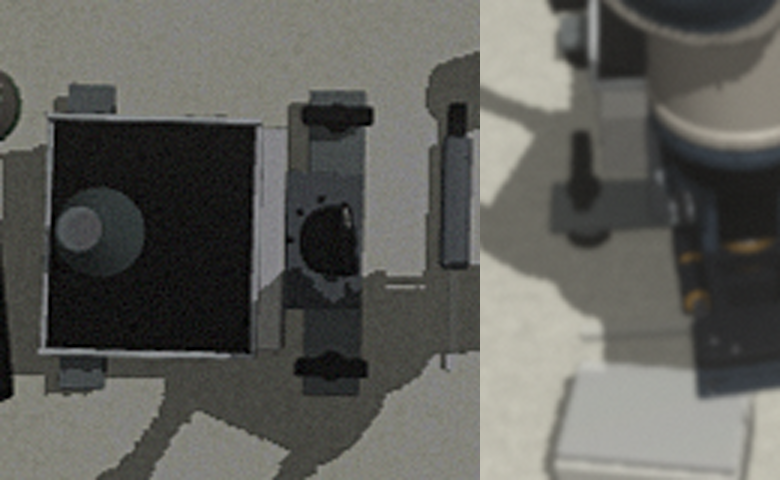

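The selector's white line (crop 348,215) points to the second click, at 79.5°. Both wings lie along the shaker's x, the platform is level, the flask is in place, and the robot is clear.

```bash
python3 -c "
from bench import order; print(order.hand_in())"
```

```text
the job is handed in; nothing more can be done
None
```

The job is handed in at about 21.5 s: by the last images both levelling screws are at zero and the platform is level within 0.2°, the selector is on the second click (79.5°, set after levelling), and the shaker and flask stand where they were.

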